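Release a sprung drawing board and hold its index plunger back

ROBOT

A 7-joint arm with a two-finger parallel gripper is mounted at the origin on the work surface. World frame = base frame: x ahead of the robot, y to its left, z up, the work surface at z = 0. Lengths are in m, angles in rad, forces in N, time in s.
With the tool pointing down it reaches from about 0.4 to 0.875 m from the base axis. Payload 6.5 kg.
Tool frame: the origin (TCP) lies midway between the tips of the shut fingers; the grasp point (between the pads) lies 19 mm behind it; z points along the fingers, x is the direction in which the jaws open and shut, and the axes are right-handed (so a half turn about z gives the same grasp; the last joint's range is limited). The gripper opens to 85 mm and grips with 20 to 120 N. Pads are 22 mm wide; open, the fingers measure 114 mm over their backs; the gripper's body (76 mm by 85 mm) begins 54 mm behind the grasp point. The pads swing forward as they close: fully open they stand 13 mm farther back than shut.
Start: joints at [1.105, 0.536, -0.004, 1.538, 0.003, 1.067, -0.071], TCP at [0.253, -0.599, 0.231] pointing down, gripper open.
Joint ranges: [-2.7, 2.7], [-0.37, 2.16], [-1.27, 1.26], [0.24, 2.4], [-1.31, 4.45], [0.19, 1.91], [-2.76, 2.76]. Speed limits (rad/s): [2.39, 2.39, 3.14, 3.14, 3.14, 3.14, 3.14].

INTERFACE

Orientations are given as a rotation vector (axis times angle).
In Python, from station import arm gives the robot as it stands. Calls block until the motion is done:
- arm.movep(position, orientation): joint-space move of the TCP to a pose.
- arm.servo_line(position, max_speed=0.15, rotation=None, f_stop=None): straight line of the TCP; rotation=None keeps the orientation; max_speed is the mean speed in m/s. With f_stop (N) it stops when the force on the tool has changed by that much, and returns True; else False.
- arm.move_j(angles): joint-space move.
- arm.open_gripper() and arm.grasp(effort=None): open the fingers fully, or close them until they stop; effort is the grip in N (None keeps the last).
- arm.dwell(seconds).
- arm.inverse_kinematics(position, orientation): joint angles nearest the present ones, or None.
- arm.snapshot(name): name is "scene" or "top" or "wrist"; returns (picture, depth): 480x640x3 uint8, blue, green, red; 480x640 float32, m along the optical axis (not along the pixel's ray), 0 where there is no reading.
- arm.camera_params(name): a dict with "vertical_fov" (degrees; the focal length in pixels is half the picture's height over the tangent of half this angle, whatever the lens; pixels are square), "cx", "cy" (the principal point, pixels), "position" and "attitude" of the camera in the world. Camera axes: x right, y down, z forward; pixel columns grow to the right and rows downward; lengths in m; the calibration is good to about 2 mm. A picture is of the moment at which its call begins: read the wrist's pose just before it. camera_params takes no time and is no camera call; for the wrist camera it gives the pose at the moment of the call.
A pose or a line that the arm cannot do raises arm.PlanningError and nothing moves.
- arm.close_job(): hands the job in, once; it reports no verdict.
Readings, each from a call of its own:
- arm.read_t(): time.
- arm.read_qpos(): joint angles.
- arm.read_qd(): joint speeds.
- arm.read_joint_torque(): joint torques, N m.
- arm.read_tcp_pos(): TCP position.
- arm.read_ee_rot(): TCP orientation.
- arm.read_ft_force(): force on the tool from outside, world axes, zero at the start.
- arm.read_wrist_torque(): the same for the moment, N m.
- arm.read_finger_gap(): opening from 0.0 (shut) to 1.0 (fully open).
Only numpy, scipy, OpenCV 4.12 (cv2) and the standard library are available. Lean on these libraries where they do the work, as an engineer would, in place of code of your own. Each camera call takes 0.05 s, during which the arm holds its last target.

TASK

Set the tilting drawing board up for pencilling: first take the black ink bottle off the board and stand it upright in the empty well of the ink stand, and let go of it. Then pull the red index plunger at the side of the board fully back and keep holding it back, without letting it go on the way, while the sprung board swings up by itself to its upper stop; finish with the board up and the plunger still held fully back in the fingers. Don't tip the ink bottle over, and leave the other things on the desk where they are.

Things in the scene. Friction and masses are not known exactly. Their poses are not given: they have to be found in the camera images.
- ink_bottle: Closed bottle of black ink, round: body 44 mm diameter up to 46 mm high, sloping shoulder, white cap 34 mm diameter, 75 mm high in all, about 0.14 kg. Starts upright on the flat drawing board. Origin at the centre of its underside, z up along the bottle.
- empty_well (a point): Centre of the floor of the one empty well of the ink stand, 6 mm above the desk; the well is 50 mm wide, 10 mm deep. Stand: fixed dark wooden block 206 x 72 x 16 mm, three wells in a row 66 mm apart, the other two hold the blue and red bottles. x axis: along the row, away from those bottles; y: across the block; z up.
- pull_knob: Red knob of the index plunger beside the board's left edge: level cylinder 32 mm diameter, 24 mm long, 95 mm above the desk, on a 20 mm diameter steel barrel; its centre is 62 mm out from its steel bracket, 70 mm from the board's edge. Origin at its centre; y: its axis, outward from the board = the way to pull; x: to the board's back; z up. Clear desk around it; grip it across x from above.
- plunger (a joint): How far the plunger is pulled out: 0 m = pin seated in the hole plate under the board, from 0.008 m the pin is clear of the plate, 0.014 m = fully back on its stop. The spring pushes back with 5 N when seated, 11 N when fully back, plus a little friction; let go, it shoots home, and drops into the next hole that comes by.
- board (a joint): Tilt of the board about the hinge at its front edge: 0 rad = flat on its rests (locked it reads about 0.01 from play), 0.524 rad (30 degrees) = up on its upper stop. Hinge springs lift it as soon as the pin is clear; a damper slows it to about 0.2 rad/s, so it takes 3 to 4 s. The back edge rises; the board stays on its own side of the plunger's bracket.
- board_centre (a point): Centre of the drawing board's top face (300 mm deep along x, 360 mm wide along y, 12 mm thick; 115 mm above the desk while flat). x from the hinged front edge to the back, y to the left (the plunger's side), z out of the face. The front edge has a lip 6 mm high. Its base is fixed to the desk.
- bottle_blue: Blue ink bottle with black cap, same size as the black one, standing in a well of the ink stand. Origin at the centre of its underside. Leave it.
- bottle_red: Red ink bottle with black cap, same size, in another well of the ink stand. Origin at the centre of its underside. Leave it.
- tape_roll: Roll of masking tape lying flat, 90 mm diameter, 24 mm high. Origin at the centre of its underside. Leave it.
- eraser: White eraser, 55 x 24 x 13 mm. Origin at the centre of its underside. Leave it.
- mouse: White computer mouse, 108 x 60 x 31 mm. Origin at the centre of its underside. Leave it.
- pen_mug: Blue mug with pens, 80 mm diameter, 100 mm high, pens up to 185 mm. Origin at the centre of its underside. Leave it.
- toy_rocket: White and red model rocket standing on three fins, 115 mm high, 75 mm across. Origin at the centre of its underside. Leave it.
- ruler: Metal ruler lying flat behind the board, 34 x 310 x 4 mm, long along its y. Origin at the centre of its underside. Leave it.
Not all that is in view belongs to the job. Of the things shaped like the part that bears empty_well, the dark wooden one is meant.

How it is judged:
On the way, in this order (a step that is already met when the one before it is completed fails the run):
1. the black ink bottle stands upright in the empty well, let go (horizontal distance between ink_bottle and empty_well below 0.008 m and z of ink_bottle in the frame of empty_well below 0.004 m and angle between ink_bottle's own z axis and vertical below 0.1 rad and contact force between the fingers and ink_bottle below 0.1 N and linear speed of ink_bottle below 0.03 m/s), for 0.2 s.
2. the plunger is held fully back in the fingers (value of joint plunger above 0.0115 m and contact force between the fingers and pull_knob above 3 N), for 0.2 s.
At the end, for the whole second after the job is handed in: The board is up at its stop (tilt over 0.49 rad) and at rest, the plunger is held at least 11.5 mm back by the fingers (over 3 N on the knob), and the black ink bottle stands upright (within 0.1 rad), let go, on the floor of the empty well (within 8 mm of its centre) (all of step 1 and all of step 2 and value of joint board above 0.49 rad and velocity of joint board below 0.05 rad/s); the arm keeps its last pose, push and grip.
It fails at once if the black ink bottle is tipped over (angle between ink_bottle's own z axis and vertical above 0.6 rad).
It fails at once if the board is released before the ink bottle is in its well (value of joint board above 0.08 rad and not (horizontal distance between ink_bottle and empty_well below 0.008 m and z of ink_bottle in the frame of empty_well below 0.004 m and angle between ink_bottle's own z axis and vertical below 0.1 rad)).
It fails at once if the plunger is let go while the board is on its way up (value of joint board between 0.05 and 0.48 rad and value of joint plunger below 0.0075 m).
It fails at once if another thing on the desk is moved by more than 3 cm (distance of any of bottle_blue, bottle_red, tape_roll, eraser, mouse, pen_mug, toy_rocket, ruler from where it was at the start of the episode above 0.03 m).
It also fails if it takes over 53 s, if anything falls off the work surface, if the arm or the gripper's body presses on something with over 40 N, if the wrist force passes 120 N, or if a joint passes its speed limit or range.

## Working session

There is one attempt and no reset: what is moved stays moved. The work goes in short steps, each a Python script; the robot and the scene stay as the last script left them, time stands still between calls to the robot, and variables do not carry over. Pictures are saved under pics/ and viewed, and the job is handed in when it is done.

```bash
ls; mkdir -p pics; python3 - <<'E'
from station import arm
import cv2,numpy as np
for n in ("scene","top"):
    im,d=arm.snapshot(n); cv2.imwrite(f"pics/{n}0.png",im); np.save(f"pics/{n}0.npy",d)
    print(n,arm.camera_params(n))
print(arm.read_t(),arm.read_tcp_pos(),arm.read_ee_rot(),arm.read_ft_force())
E
```

```text
pics
scene {'vertical_fov': 53.27976868807817, 'cx': 315.7361531066711, 'cy': 238.9875573532138, 'position': array([ 1.412542  , -0.21960276,  0.88292384]), 'attitude': array([-1.88120423, -1.49066594,  0.6444542 ])}
top {'vertical_fov': 55.62560442277836, 'cx': 319.9131918835751, 'cy': 241.94828293478082, 'position': array([ 0.36577605, -0.02300551,  1.59023564]), 'attitude': array([-2.18010596,  2.12756931, -0.13798166])}
0.1 [ 0.25273526 -0.59819734  0.23047778] [-2.61772228e+00  1.73554812e+00  2.25400788e-03] [ 0.1537714  -0.87845539  1.09927107]
```

View pics/scene0.png

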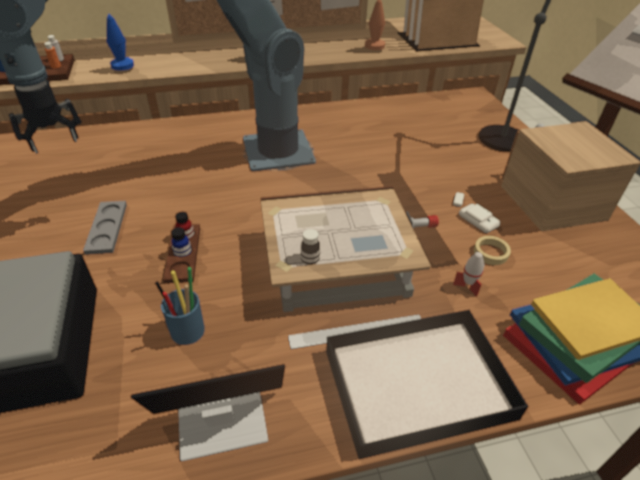

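View pics/top0.png

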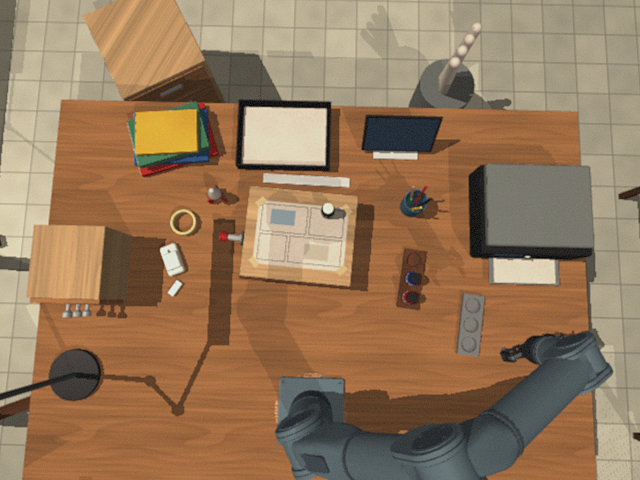

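The top view shows the black bottle (white cap) at about (328,210), the dark stand at (412,280) with its empty well at the far end near (415,260), and the red knob at (225,237). I'll enlarge these.

```bash
cat > h.py <<'E'
import numpy as np,cv2
from scipy.spatial.transform import Rotation as R
def setup(p):
    f=240/np.tan(np.radians(p['vertical_fov'])/2)
    return f,p['cx'],p['cy'],np.array(p['position']),R.from_rotvec(p['attitude']).as_matrix()
def ray(p,u,v,z):
    f,cx,cy,o,M=setup(p); d=M@np.array([(u-cx)/f,(v-cy)/f,1]); return o+d*(z-o[2])/d[2]
def cloud(p,dep):
    f,cx,cy,o,M=setup(p); v,u=np.mgrid[:480,:640]
    P=np.stack([(u-cx)/f*dep,(v-cy)/f*dep,dep],-1); W=P@M.T+o; W[dep==0]=np.nan; return W
def proj(p,X):
    f,cx,cy,o,M=setup(p); c=M.T@(np.array(X)-o); return f*c[0]/c[2]+cx,f*c[1]/c[2]+cy
E
python3 - <<'E'
from h import *
from station import arm
a=cv2.imread('pics/top0.png'); 
c1=cv2.resize(a[235:315,380:450],None,fx=7,fy=7,interpolation=2)
cv2.imwrite('pics/c1.png',c1)
cv2.imwrite('pics/c2.png',cv2.resize(a[190:290,210:360],None,fx=5,fy=5,interpolation=2))
s=cv2.imread('pics/scene0.png')
cv2.imwrite('pics/c3.png',cv2.resize(s[185:285,255:445],None,fx=4,fy=4,interpolation=2))
p=arm.camera_params('top')
W=cloud(p,np.load('pics/top0.npy'))
for u,v in [(328,209),(326,215),(412,278),(411,297),(414,260),(415,262),(225,237),(300,230),(220,240)]: print(u,v,W[v,u].round(4))
E
```

```text
328 209 [ 0.6519 -0.0417  0.1924]
326 215 [ 0.6378 -0.0362  0.1653]
412 278 [ 0.4487 -0.3254  0.086 ]
411 297 [ 0.3864 -0.3237  0.0779]
414 260 [ 0.5159 -0.3483  0.0077]
415 262 [ 0.5094 -0.3527  0.0029]
225 237 [0.5676 0.2945 0.1048]
300 230 [0.5955 0.0476 0.1142]
220 240 [0.5587 0.313  0.0936]
```

View pics/c1.png

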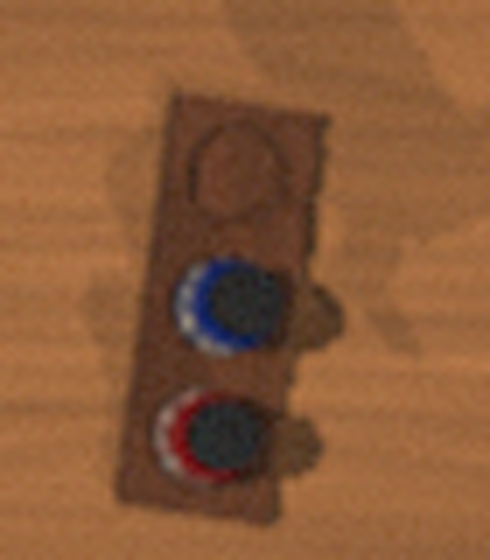

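View pics/c2.png

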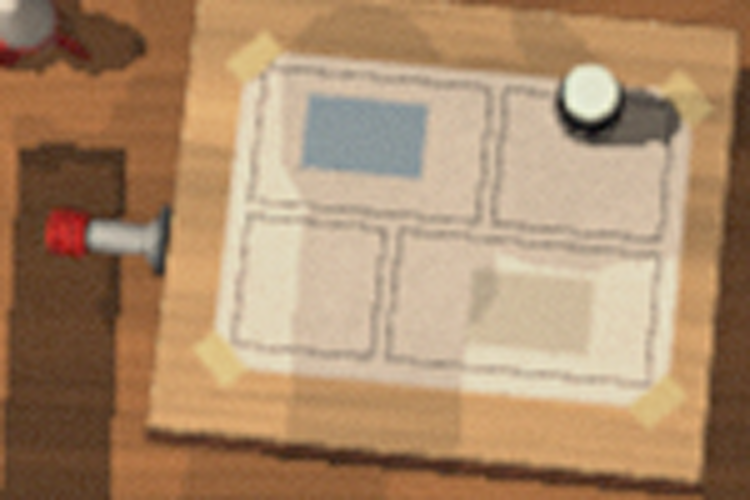

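View pics/c3.png

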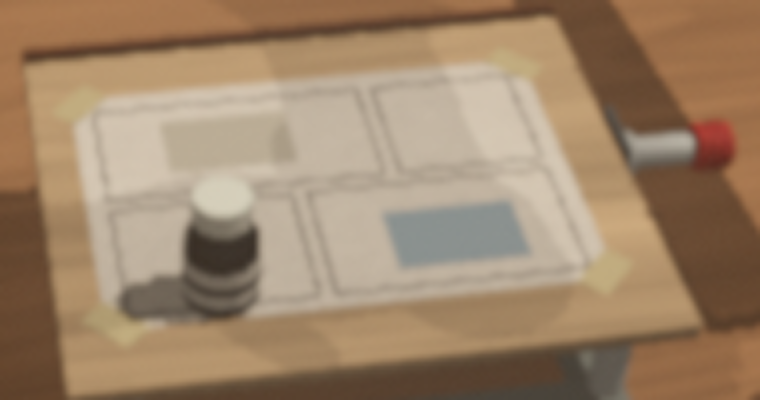

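```bash
python3 - <<'E'
from h import *
from station import arm
p=arm.camera_params('top'); ps=arm.camera_params('scene')
c1=lambda x,y:(380+x/7-.43,235+y/7-.43)
c2=lambda x,y:(210+x/5-.4,190+y/5-.4)
c3=lambda x,y:(255+x/4-.375,185+y/4-.375)
C=[ray(p,*c1(*q),.016)[:2] for q in [(175,95),(328,118),(275,522),(118,498)]]
C=np.array(C);print('stand',C.round(4), [np.linalg.norm(C[i]-C[(i+1)%4]).round(4) for i in range(4)],C.mean(0))
ax=(C[0]+C[1]-C[2]-C[3]);ax/=np.linalg.norm(ax);print('axis',ax,np.degrees(np.arctan2(ax[1],ax[0])),'well',C.mean(0)+.066*ax)
print('well direct',ray(p,*c1(238,170),.016))
print('blue cap->',ray(p,*c1(248,303),.081),'red',ray(p,*c1(227,436),.081))
print('bottle top',ray(p,*c2(591,97),.19),'scene',ray(ps,*c3(223,197),.19))
print('knob top',ray(p,*c2(67,233),.095),ray(p,*c2(45,231),.095),ray(p,*c2(88,235),.095))
print('knob scene',ray(ps,*c3(714,145),.095))
B=np.array([ray(p,*c2(*q),.115)[:2] for q in [(198,0),(740,32),(705,480),(150,432)]])
print('board',B.round(4),[np.linalg.norm(B[i]-B[(i+1)%4]).round(4) for i in range(4)],B.mean(0))
W=cloud(p,np.load('pics/top0.npy'))
e=B[0]-B[1];print(np.degrees(np.arctan2(e[1],e[0]))-90); e=B[0]-B[3];print(np.degrees(np.arctan2(e[1],e[0])))
print('start joints ik tests')
for pos,yaw in [((.65,-.042,.3),0)]:
  pass
E
```

```text
stand [[ 0.5558 -0.3138]
 [ 0.5461 -0.3899]
 [ 0.3467 -0.3628]
 [ 0.3564 -0.286 ]] [np.float64(0.0767), np.float64(0.2013), np.float64(0.0774), np.float64(0.2013)] [ 0.45123206 -0.33810502]
axis [ 0.99066023 -0.1363536 ] -7.836899322392356 well [ 0.51661564 -0.34710436]
well direct [ 0.51905624 -0.3450635   0.016     ]
blue cap-> [ 0.44967861 -0.33635932  0.081     ] red [ 0.38694811 -0.32632057  0.081     ]
bottle top [ 0.65237389 -0.04113902  0.19      ] scene [ 0.65332914 -0.0381624   0.19      ]
knob top [0.57142916 0.30337204 0.095     ] [0.57241261 0.31804348 0.095     ] [0.57042973 0.28936745 0.095     ]
knob scene [0.56936413 0.30623849 0.095     ]
board [[ 0.7269  0.2202]
 [ 0.714  -0.1399]
 [ 0.4177 -0.1213]
 [ 0.4399  0.2385]] [np.float64(0.3602), np.float64(0.2968), np.float64(0.3605), np.float64(0.2875)] [0.57463633 0.04938535]
-2.0542744149277326
-3.661163940740612
start joints ik tests
```

```bash
cat >> h.py <<'E'
def down(deg): return (R.from_euler('z',deg,degrees=True)*R.from_euler('x',180,degrees=True)).as_rotvec()
E
python3 - <<'E'
from h import *
from station import arm
for nm,pos,ys in [('well',(.517,-.346,.3),(82,-98)),('bottle',(.652,-.04,.3),(82,-98,-2,178,45)),('knob',(.57,.304,.2),(-3,177))]:
  for y in ys: print(nm,y,(lambda q: None if q is None else np.round(q,2))(arm.inverse_kinematics(np.array(pos),down(y))))
x=R.from_rotvec(arm.read_ee_rot()).as_matrix()[:,0];print(np.degrees(np.arctan2(x[1],x[0])))
E
```

```text
well 82 [ 0.96  0.5  -0.64  1.51  0.31  1.23  1.71]
well -98 [ 0.5   0.43  0.02  1.54 -0.01  1.17 -1.19]
bottle 82 [ 0.45  0.58 -0.71  1.42  0.38  1.28  1.14]
bottle -98 [ 0.12  0.49 -0.19  1.44  0.09  1.21 -1.79]
bottle -2 [ 0.34  0.54 -0.53  1.43  0.28  1.25 -0.25]
bottle 178 [-0.65  0.71  1.09  1.49 -0.64  1.33 -2.68]
bottle 45 [ 0.43  0.57 -0.68  1.42  0.36  1.27  0.51]
knob -3 [ 0.06  0.78 -1.    1.54  0.69  1.21 -1.11]
knob 177 [ 0.1   0.82 -1.08  1.53  0.75  1.24  1.99]
-67.08870910886813
```

```bash
python3 - <<'E'
from h import *
from station import arm
import json
def snap(n):
    p=arm.camera_params('wrist'); im,d=arm.snapshot('wrist'); cv2.imwrite(f'pics/{n}.png',im); np.save(f'pics/{n}.npy',d)
    json.dump({k:np.array(v).tolist() for k,v in p.items()},open(f'pics/{n}.json','w')); print(n,p,arm.read_tcp_pos(),arm.read_t())
arm.movep(np.array([.517,-.346,.30]),down(-98)); arm.dwell(.3); snap('w_well')
arm.movep(np.array([.652,-.04,.34]),down(-98)); arm.dwell(.3); snap('w_bot')
E
```

```text
w_well {'vertical_fov': 58.2732247729677, 'cx': 319.5473405157, 'cy': 241.37746461927622, 'position': array([ 0.59487068, -0.35787399,  0.44314074]), 'attitude': array([ 1.91221084, -2.20228668, -0.34740881])} [ 0.51669215 -0.34644734  0.29990309] 1.8417
w_bot {'vertical_fov': 58.2732247729677, 'cx': 319.5473405157, 'cy': 241.37746461927622, 'position': array([ 0.73017113, -0.05221629,  0.48324394]), 'attitude': array([ 1.91185942, -2.20265585, -0.34709208])} [ 0.65190091 -0.04069993  0.3399857 ] 3.4667
```

View pics/w_well.png

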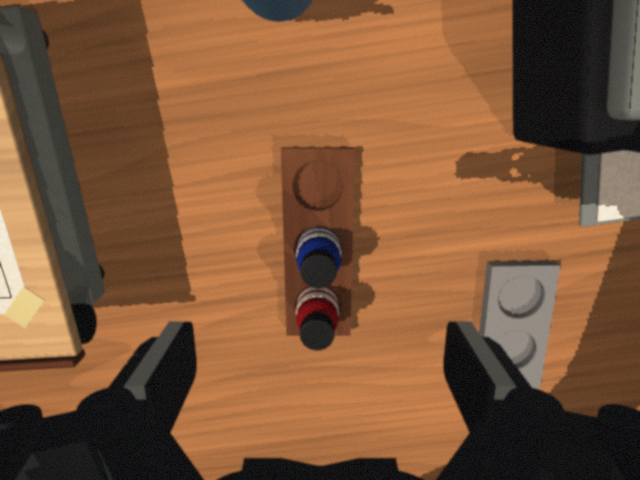

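View pics/w_bot.png

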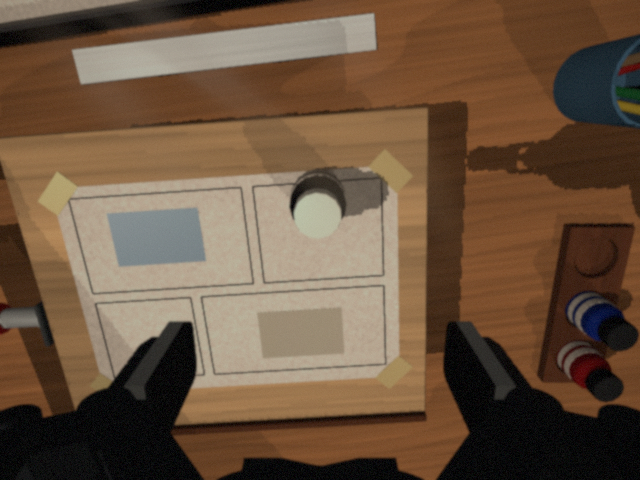

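The wrist views show the well rim at about (318,184) and the bottle cap at about (317,215). I'll zoom in on both.

```bash
python3 - <<'E'
from h import *
a=cv2.resize(cv2.imread('pics/w_well.png')[140:220,270:370],None,fx=7,fy=7,interpolation=2)
b=cv2.resize(cv2.imread('pics/w_bot.png')[165:245,270:370],None,fx=7,fy=7,interpolation=2)
cv2.imwrite('pics/z1.png',a);cv2.imwrite('pics/z2.png',b)
E
```

```text
(no output)
```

View pics/z1.png

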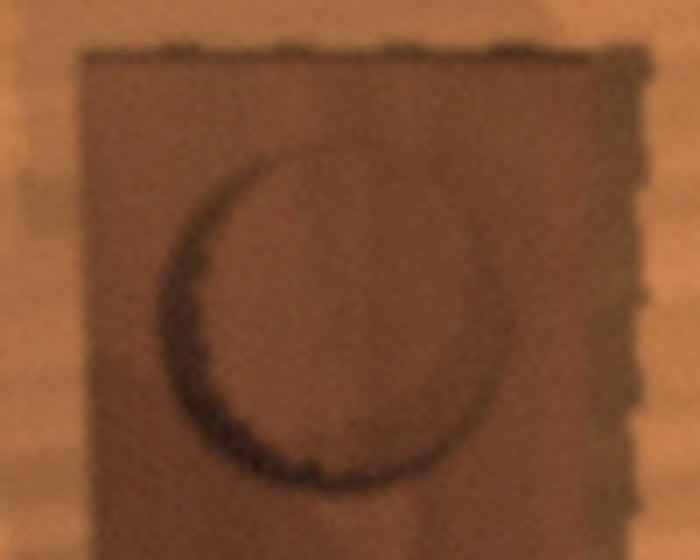

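View pics/z2.png

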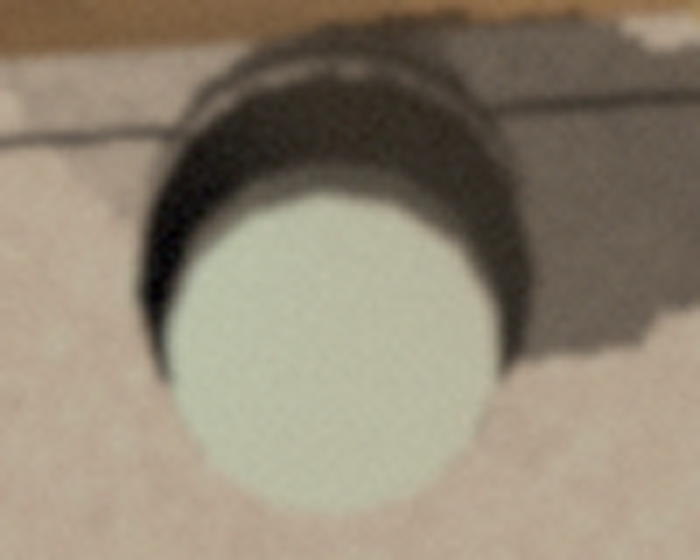

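```bash
python3 - <<'E'
from h import *
import json
pw=json.load(open('pics/w_well.json'));pb=json.load(open('pics/w_bot.json'))
z=lambda x,y,oy:(270+x/7-.43,oy+y/7-.43)
print('well',ray(pw,*z(338,315,140),.016))
L=[ray(pw,*z(*q,140),.016) for q in [(80,55),(587,58)]];print('corners',L,np.linalg.norm(L[0]-L[1]))
print('bottle',ray(pb,*z(334,352,165),.19),ray(pb,*z(334,352,165),.188))
print('knob in w_bot'); 
D=np.load('pics/w_bot.npy');W=cloud(pb,D)
print(W[215,317],W[315,270]); 
print('blue cap from w_well',ray(pw,317,268,.081),ray(pw,316.5,331,.081))
E
```

```text
well [ 0.51749637 -0.34509606  0.016     ]
corners [array([ 0.55862966, -0.31471471,  0.016     ]), array([ 0.5483242 , -0.38451041,  0.016     ])] 0.07055239915084163
bottle [ 0.65594793 -0.04005202  0.19      ] [ 0.65544171 -0.03996906  0.188     ]
knob in w_bot
[ 0.65669593 -0.03997676  0.19324914] [0.54718065 0.02113776 0.11713232]
blue cap from w_well [ 0.45428703 -0.33553983  0.081     ] [ 0.3909699  -0.32596865  0.081     ]
```

```bash
cat >> h.py <<'E'
import json
def snap(n,cam='wrist'):
    from station import arm
    p=arm.camera_params(cam); im,d=arm.snapshot(cam); cv2.imwrite(f'pics/{n}.png',im); np.save(f'pics/{n}.npy',d)
    json.dump({k:np.array(v).tolist() for k,v in p.items()},open(f'pics/{n}.json','w')); return p
E
python3 - <<'E'
from h import *
from station import arm
arm.movep(np.array([.6548,-.04,.21]),down(-98))
print(arm.servo_line(np.array([.6548,-.04,.126]),max_speed=.08,f_stop=8),arm.read_tcp_pos())
arm.grasp(40); print(arm.read_finger_gap(),arm.read_ft_force())
arm.servo_line(np.array([.6548,-.04,.24]),max_speed=.1); snap('w_held'); print(arm.read_finger_gap(),arm.read_ft_force(),arm.read_tcp_pos(),arm.read_t())
E
```

```text
False [ 0.65532341 -0.04001198  0.12666855]
0.5051334642804066 [-0.42624033  0.03982872  1.59325846]
0.5035492274333518 [-0.72449688 -0.13033013 -1.29533879] [ 0.65427919 -0.03996504  0.23905308] 7.05
```

View pics/w_held.png

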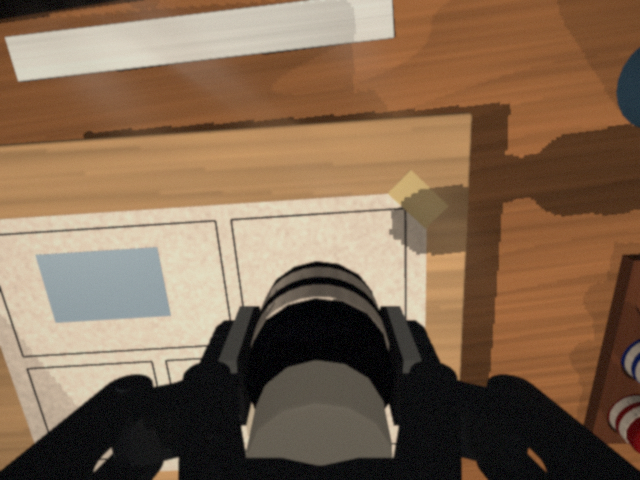

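```bash
python3 - <<'E'
from h import *
p=json.load(open('pics/w_held.json'))
f=np.array([np.cos(np.radians(-8)),np.sin(np.radians(-8))])
t=np.array([.65428,-.03997])
for z in (.226,.228,.23):
  q=ray(p,319,263,z)[:2]; print(z,q, q-.022*f-t, (q-.022*f-t)@f)
for du in (-.002,0,.002,.004):
  print(proj(p,[*(t+(.022+du)*f),.228]))
E
```

```text
0.226 [ 0.67384172 -0.04262686] [-0.00222418  0.00040495] -0.002258890687429684
0.228 [ 0.67459629 -0.04273589] [-0.0014696   0.00029592] -0.0014964862955544696
0.23 [ 0.67535087 -0.04284492] [-0.00071503  0.00018689] -0.0007340819036792554
(np.float64(319.2315146161072), np.float64(264.22887355058685))
(np.float64(319.2299088810949), np.float64(259.33391948373406))
(np.float64(319.22829103493734), np.float64(254.40204556427167))
(np.float64(319.2266609400946), np.float64(249.43283251285348))
```

```bash
python3 - <<'E'
from h import *
from station import arm
arm.movep(np.array([.5182,-.3452,.24]),down(-98))
print(arm.servo_line(np.array([.5182,-.3452,.036]),max_speed=.1,f_stop=6));arm.dwell(.1);snap('w_over');snap('s_over','scene');print(arm.read_tcp_pos(),arm.read_t(),arm.read_ft_force())
E
```

```text
False
[ 0.51833738 -0.34526273  0.03624827] 10.7083 [-0.36715625  0.15638464 -1.62507035]
```

View pics/w_over.png

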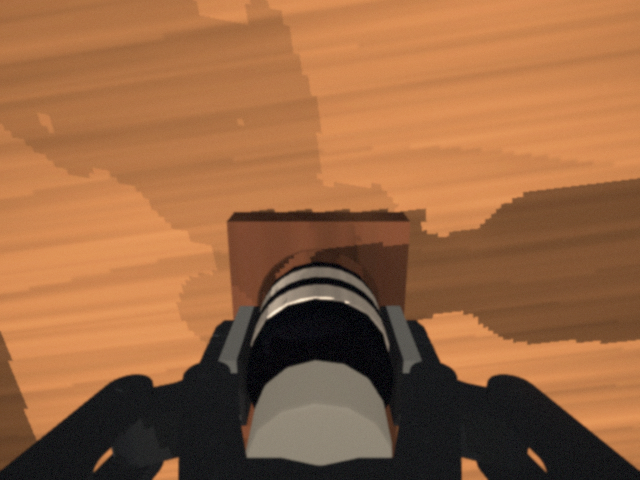

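```bash
python3 - <<'E'
from h import *
p=json.load(open('pics/w_over.json'))
a=ray(p,229,221,.016);b=ray(p,408,221,.016);m=(a+b)/2
f=np.array([np.cos(np.radians(-8)),np.sin(np.radians(-8))]);l=np.array([-f[1],f[0]])
t=np.array([.51834,-.34526])
w=m[:2]-.037*f
print(np.linalg.norm(a-b),np.degrees(np.arctan2(*(a-b)[[1,0]]))-90,'well',w,'rel tcp fwd,left',(w-t)@f,(w-t)@l)
q=ray(p,319,263,.0253)[:2];print('bottle rel', (q-.022*f-t)@f,(q-t)@l)
cv2.imwrite('pics/z3.png',cv2.resize(cv2.imread('pics/w_over.png')[200:320,220:420],None,fx=4,fy=4,interpolation=2))
E
```

```text
0.0704365385984948 -8.007293068926742 well [ 0.5161389  -0.34471333] rel tcp fwd,left -0.002255757068252421 0.00023501291796492257
bottle rel -0.0013838586050279457 3.372036132192572e-05
```

View pics/z3.png

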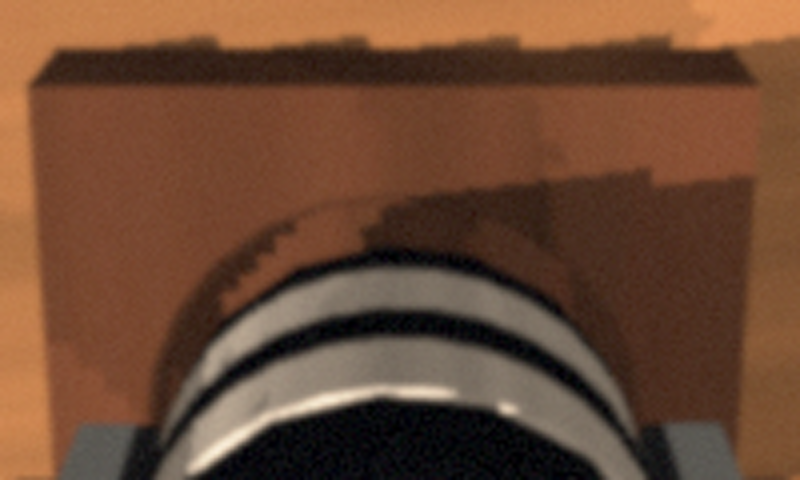

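Centred within about 1 mm; shift 0.8 mm back and lower.

```bash
python3 - <<'E'
from h import *
from station import arm
f=np.array([np.cos(np.radians(-8)),np.sin(np.radians(-8))])
x,y=np.array([.5182,-.3452])-.0008*f
r=arm.servo_line(np.array([x,y,.0155]),max_speed=.03,f_stop=4)
print(r,arm.read_tcp_pos(),arm.read_ft_force(),arm.read_t());snap('w_in')
E
```

```text
True [ 0.51707672 -0.34481446  0.01557983] [-1.97138302  0.75215349  5.27490554] 11.3667
```

View pics/w_in.png

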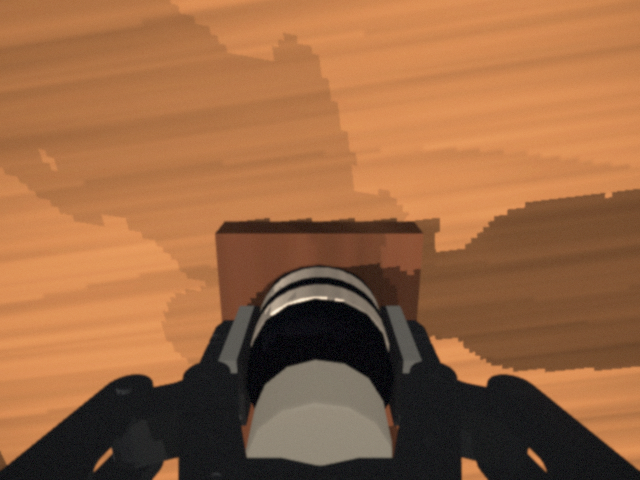

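Bottomed at the depth of the well floor. Release, back off and check.

```bash
python3 - <<'E'
from h import *
from station import arm
arm.open_gripper(); arm.dwell(.1)
p=arm.read_tcp_pos()
arm.servo_line(np.array([p[0],p[1],.24]),max_speed=.2)
q=snap('w_rel');print(arm.read_tcp_pos(),arm.read_t(),arm.read_finger_gap())
cv2.imwrite('pics/z4.png',cv2.resize(cv2.imread('pics/w_rel.png')[100:420,200:440],None,fx=1.8,fy=1.8))
W=cloud(q,np.load('pics/w_rel.npy'))
m=(np.abs(W[...,2]-.081)<.004)&(np.hypot(W[...,0]-.5175,W[...,1]+.345)<.03);print(W[m].mean(0),m.sum())
E
```

```text
[ 0.51563568 -0.34385304  0.23858343] 13.3333 1.0039261918962878
[ 0.51939448 -0.34513087  0.08154252] 1674
```

View pics/z4.png

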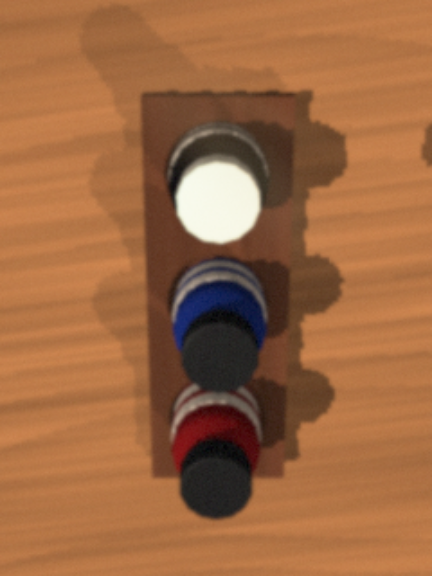

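The black bottle stands upright in the well, with its cap top at 0.0815 m (0.081 expected). Next, the knob.

```bash
python3 - <<'E'
from h import *
from station import arm
arm.movep(np.array([.571,.304,.27]),down(-3)); arm.dwell(.25)
q=snap('w_knob');print(arm.read_qpos().round(2),arm.read_tcp_pos(),arm.read_t())
W=cloud(q,np.load('pics/w_knob.npy'))
im=cv2.imread('pics/w_knob.png').astype(int);m=(im[...,2]>110)&(im[...,1]<70)&(im[...,0]<70)&(W[...,2]>.08)&(W[...,2]<.13)&(np.hypot(W[...,0]-.57,W[...,1]-.304)<.05)
v,u=np.nonzero(m);print(m.sum(),u.min(),u.max(),v.min(),v.max(),W[m].min(0),W[m].max(0),W[m].mean(0))
E
```

```text
[-0.12  0.58 -0.67  1.48  0.38  1.21 -0.89] [0.57116395 0.30368606 0.26998394] 15.9583
1487 299 341 194 233 [0.55546256 0.28646059 0.08298466] [0.58781125 0.31545111 0.11374006] [0.57139705 0.30475939 0.10659428]
```

View pics/w_knob.png

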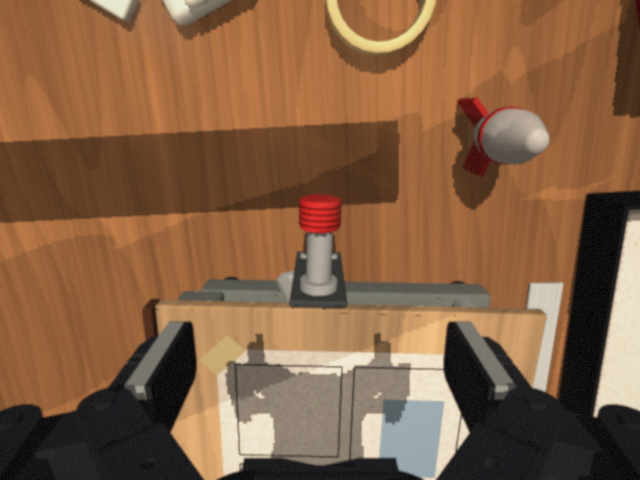

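The knob is at (320,213) and its shaft is nearly vertical in the image. The board edge runs (157,302)–(543,312).

```bash
python3 - <<'E'
from h import *
p=json.load(open('pics/w_knob.json'))
a=ray(p,157,302,.115);b=ray(p,543,312,.115);print(a,b,np.degrees(np.arctan2(*(b-a)[[1,0]])))
for z in (.111,.095): print(ray(p,320,197,z),ray(p,320,231,z))
k=ray(p,320,197,.1);s=ray(p,318,285,.1);d=k-s;print(k,s,np.degrees(np.arctan2(d[1],d[0]))-90)
W=cloud(p,np.load('pics/w_knob.npy'))
for v in (199,206,214,222,229,240,255,270): 
  r=W[v,290:350]; m=r[:,2]>.088; print(v,r[m].mean(0).round(4),r[m][:,2].max().round(4),r[m][:,0].min().round(4),r[m][:,0].max().round(4))
E
```

```text
[0.44422795 0.24393764 0.115     ] [0.73913179 0.21967129 0.115     ] -4.704021853078702
[0.57262587 0.31777946 0.111     ] [0.57128553 0.29250021 0.111     ]
[0.57246745 0.31437251 0.095     ] [0.57105615 0.287755   0.095     ]
[0.57251696 0.31543719 0.1       ] [0.56719209 0.24486864 0.1       ] -4.315174285620884
199 [0.5725 0.3141 0.1008] 0.1033 0.5575 0.5874
206 [0.5723 0.3105 0.1081] 0.112 0.5565 0.5878
214 [0.5716 0.3047 0.1085] 0.1122 0.556 0.5868
222 [0.5712 0.2986 0.1083] 0.1124 0.5557 0.5866
229 [0.571  0.2933 0.1085] 0.1118 0.557 0.5849
240 [0.57   0.2833 0.1036] 0.106 0.5607 0.5792
255 [0.5687 0.2711 0.1031] 0.107 0.5591 0.5786
270 [0.5684 0.2589 0.1032] 0.1061 0.5584 0.5781
```

```bash
python3 - <<'E'
from h import *
from station import arm
o=down(-4.5)
arm.movep(np.array([.5717,.3038,.16]),o)
print(arm.servo_line(np.array([.5717,.3038,.071]),max_speed=.08,f_stop=8),arm.read_tcp_pos(),arm.read_t())
arm.grasp(100); print(arm.read_finger_gap(),arm.read_ft_force(),arm.read_tcp_pos(),arm.read_t())
snap('w_kg');snap('s_kg','scene')
s=cv2.imread('pics/s_kg.png');cv2.imwrite('pics/z5.png',cv2.resize(s[130:290,330:530],None,fx=3.5,fy=3.5))
E
```

```text
False [0.57210052 0.30408975 0.07161088] 17.7417
0.3496320348892855 [-2.20452716 -0.59585764  4.5675122 ] [0.57143763 0.30382364 0.07149135] 18.3
```

View pics/w_kg.png

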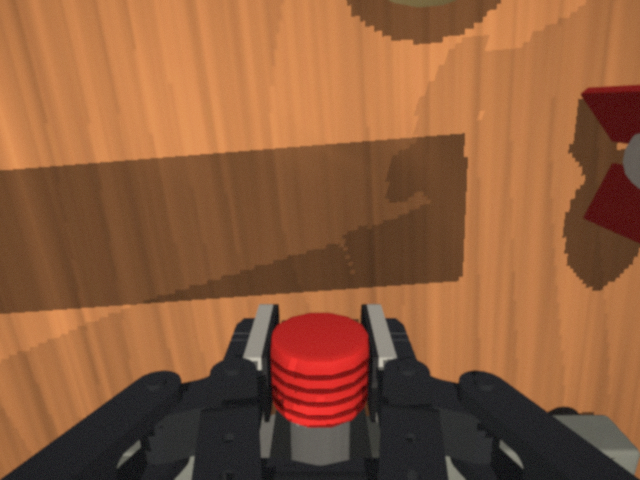

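View pics/z5.png

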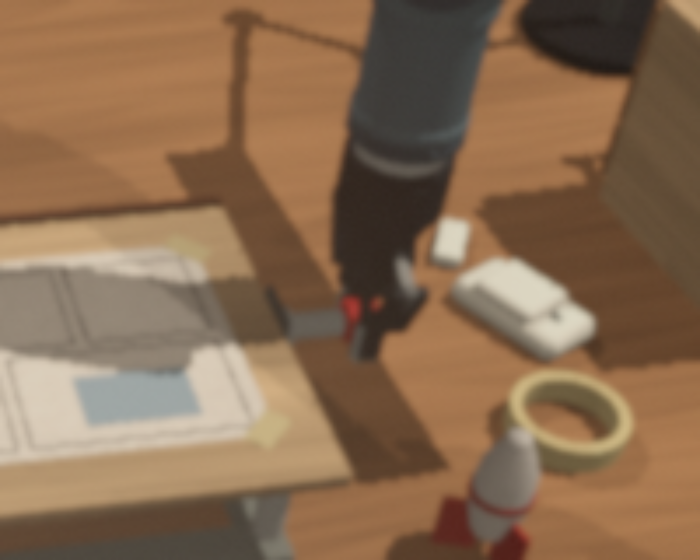

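The knob is squarely between the pads. Pull.

```bash
python3 - <<'E'
from h import *
from station import arm
d=np.array([np.sin(np.radians(4.5)),np.cos(np.radians(4.5)),0])
p0=np.array(arm.read_tcp_pos()); f0=np.array(arm.read_ft_force())
r=arm.servo_line(np.array([.5717,.3038,.071])+.019*d,max_speed=.03,f_stop=30)
for i in range(3):
    print(r,((np.array(arm.read_tcp_pos())-p0)@d).round(4),((np.array(arm.read_ft_force())-f0)@d).round(2),arm.read_finger_gap(),arm.read_t()); arm.dwell(.3)
snap('w_p');snap('s_p','scene')
s=cv2.imread('pics/s_p.png');cv2.imwrite('pics/z6.png',cv2.resize(s[100:310,230:530],None,fx=2.5,fy=2.5))
E
```

```text
False 0.0138 -12.45 0.3525796742290941 19.1833
False 0.0139 -11.56 0.3469026273326919 19.4833
False 0.0139 -12.15 0.35247148807829204 19.7833
```

View pics/w_p.png

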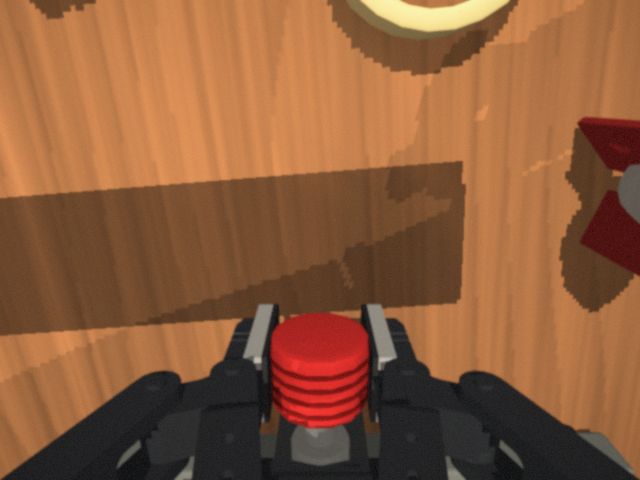

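View pics/z6.png

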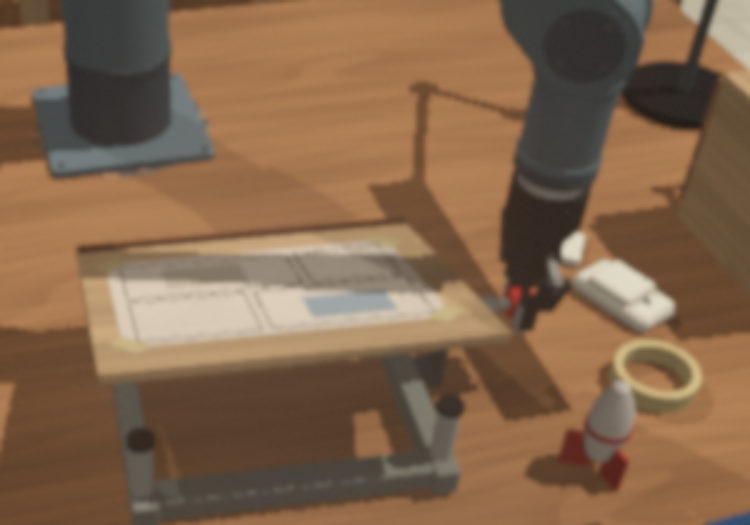

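The board is rising, and the knob moved 13.9 mm with the fingers without slipping. Wait for the upper stop.

```bash
python3 - <<'E'
from h import *
from station import arm
d=np.array([np.sin(np.radians(4.5)),np.cos(np.radians(4.5)),0])
arm.dwell(3.5)
print(arm.read_tcp_pos(),((np.array(arm.read_tcp_pos())-[.57144,.30382,.0715])@d).round(4),arm.read_ft_force(),arm.read_finger_gap(),arm.read_t())
for i in range(2):
    q=snap(f's_e{i}','scene'); W=cloud(q,np.load(f'pics/s_e{i}.npy'))
    c=[]
    P=W.reshape(-1,3); n=np.array([-.9975,.0,0])
    m=(P[:,2]>.13)&(P[:,2]<.27)&(P[:,0]>.45)&(P[:,0]<.7)&(P[:,1]<.15)&(P[:,1]>-.08)
    A=np.c_[P[m][:,:2],np.ones(m.sum())];k,_,_,_=np.linalg.lstsq(A,P[m][:,2],rcond=None)
    print('tilt',np.arctan(np.hypot(k[0],k[1])),m.sum(),np.std(A@k-P[m][:,2])); arm.dwell(.5)
snap('w_e');snap('t_e','top');print(arm.read_t())
E
```

```text
[0.57244357 0.31769828 0.07137365] 0.0139 [ -7.90046516 -13.32887138  15.79038986] 0.35134219679456064 23.6833
tilt 0.4996051485057502 2238 0.0030764699836635452
tilt 0.49964901147336677 2227 0.0030832565097016684
24.8833
```

View pics/w_e.png

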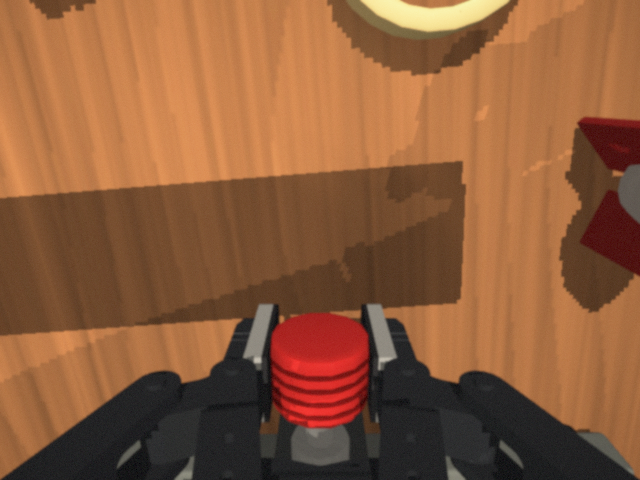

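View pics/s_e1.png

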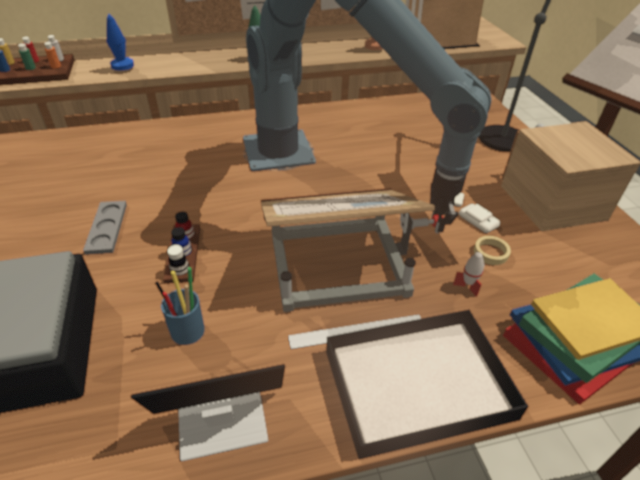

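View pics/t_e.png

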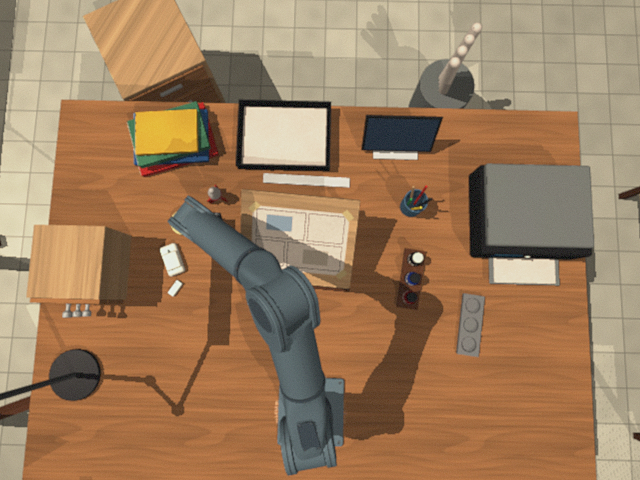

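```bash
python3 - <<'E'
from h import *
p=json.load(open('pics/t_e.json'));W=cloud(p,np.load('pics/t_e.npy'))
P=W[205:265,300:345].reshape(-1,3);P=P[~np.isnan(P[:,0])]
A=np.c_[P[:,:2],np.ones(len(P))];k=np.linalg.lstsq(A,P[:,2],rcond=None)[0]
print('tilt',np.arctan(np.hypot(k[0],k[1])),np.std(A@k-P[:,2]),P[:,2].min(),P[:,2].max())
print('bottle cap',[W[v,u].round(4) for u,v in [(417,258),(418,257)]])
E
```

```text
tilt 0.5221336479757699 0.0031260214274501713 0.13608054841627126 0.24883946412321678
bottle cap [array([ 0.517 , -0.3456,  0.0695]), array([ 0.5197, -0.3474,  0.0767])]
```

The board is at its stop (0.522 rad) and at rest, and the plunger is held 13.9 mm back. Hand in.

```bash
python3 - <<'E'
from station import arm
print(arm.read_tcp_pos(),arm.read_finger_gap(),arm.read_ft_force(),arm.read_t())
arm.close_job()
E
```

```text
[0.57240628 0.31765353 0.07134452] 0.3488486324016134 [ -7.90243853 -14.0529481   16.01574042] 24.8833
the job is handed in; nothing more can be done
```

The drawing board is set up for pencilling and I handed the job in at 24.9 s of the 53 s allowed; the interface reports no verdict.

- **Ink bottle:** It stands upright and released in the empty well. From the wrist camera, its cap top was at 0.0815 m (0.081 expected) and within about 2 mm of the well centre. The last top picture still shows it in place.
- **Plunger:** I gripped the knob with 100 N and pulled it back 13.9 mm by finger travel. It showed no slip in the wrist pictures and is still held.
- **Board:** It swung up to its stop and was at rest, with no change between two pictures half a second apart.

**Checks that disagreed:**
- **Board tilt:** The top camera's depth gave 0.522 rad. The scene camera, looking almost edge-on, gave 0.500 rad. I trust the top view; both are above 0.49.
- **Pull distance:** I commanded 19 mm but the fingers stopped at 13.9 mm, as expected if the plunger is on its stop. The pull was only about 12–14 N.
- **Sideways load:** The tool also read about 16 N upward and 8 N sideways while holding, which I did not trace. Both are well below the limits.

In the final pictures the other things on the desk look unmoved; I did not measure them.

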